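# Carry a sample dish on a lifting fork from the cooling rack to the balance

### The job

The shallow glass dish on the cooling rack is due for weighing and must not be touched with the gripper, as any smear would spoil the weighing. Take the two-tined lifting fork from the blue mat by its black grip, slide it under the dish, lift the dish and carry it level to the balance, and set it gently on the middle of the slotted pan so that it rests on the pan alone; never lean on the pan. Then put the fork back flat on the blue mat and let go of it, leaving the white jar on the rack undisturbed.

Things in the scene. Friction and masses are not known exactly. Their poses are not given: they have to be found in the camera images.
- fork: Loose steel lifting fork, about 160 g, flat and 4 mm thick. Origin on its underside below the middle of the upright black grip; x points along the tines, z up. Plate 44 mm wide from x = -25 to 53 mm, then two flat tines to x = 145 mm, each 8 mm wide, centre lines at y = +12 and -12 mm. Lies flat on the mat at the start.
- fork_grip (a point): Middle of the fork's upright black plastic grip, 66 mm above the fork's underside, straight over its origin, same axes. The grip is a bar 36 mm along x and 22 mm along y, from 24 to 100 mm above the underside; take it from above, closing across y.
- fork_seat (a point): Point on the fork's top face, between the tines, over which the middle of a carried dish belongs: 105 mm ahead (x) of the fork's origin, 4 mm above its underside, same axes.
- mat: Fixed flat blue mat, 200 x 120 x 3 mm, x along its length. Origin at the centre of its underside. The fork starts on it, pointing roughly along the mat's +x, its grip about 58 mm behind (-x of) the mat's middle.
- dish: Loose shallow round glass dish, clear with white content, 60 mm across at the rim, foot 54 mm across, 14 mm tall, 50 to 80 g; the only dish on the rack (others like it stand on the bench). Origin at the centre of its underside. It lies there by its weight alone and slides off a fork that is tilted or jerked.
- rack: Fixed cooling rack, dark base with aluminium fins. Origin at bench level in its middle, z up, -x side toward the robot. Base 95 x 186 mm, top 10 mm above the bench. Seven upright fins, 6 mm thick, x = -35 to 35 mm, at y = -72, -48, -24, 0, 24, 48, 72 mm, tops at 45 mm; the 18 mm gaps between them are open at both x ends.
- place_left (a point): One of the rack's two places: y = +48 mm, x = 0 in the rack's frame, at the fin tops (45 mm above the bench), rack's axes. The dish or the jar stands about here on the fin below this point and its two neighbours. The fork enters from -x, pointing along x, below the dish, one tine on each side of the fin at this point.
- place_right (a point): The rack's other place, y = -48 mm in the rack's frame; otherwise like place_left. The dish stands (within about 6 mm) on one of the two places, the jar on the other.
- jar: Loose squat white jar with a ribbed cream cap, 60 mm across, 90 mm tall (its top 135 mm above the bench), on the other place of the rack. Origin at the centre of its underside. Not to be moved.
- balance: Fixed white and grey laboratory balance, display and keys toward the robot (its -x side). Origin at bench level straight under the middle of the pan, x from the display toward the back. Housing from x = -145 to +100 mm, 176 mm wide, nowhere more than 64 mm above the bench.
- pan_middle (a point): Middle of the slotted steel pan, at its fin tops (105 mm above the bench when empty), balance's axes. Five upright fins, 6 mm thick, x = -35 to 35 mm, at y = -48, -24, 0, 24, 48 mm; the 18 mm gaps are 29 mm deep and open at both x ends. The tines sink into the gaps on either side of the middle fin and come out toward -x.
- pan (a joint): How far the pan is pressed down, m: 0 empty; it sinks about 0.5 mm per newton (0.3 mm under the dish) against a spring, to the overload stop at 4 mm (8 N).
Not all that is in view belongs to the job. Of the things shaped like the fork, the steel one is meant.

How it is judged:
On the way, in this order (a step that is already met when the one before it is completed fails the run):
1. the dish rides level on the fork, lifted clear of the rack (contact force between fork and dish above 0.15 N and contact force between dish and rack below 0.05 N and height (world z) of dish above 0.06 m), for 0.2 s.
2. the dish stands on the middle of the balance pan, free of the fork (contact force between dish and balance above 0.15 N and contact force between dish and fork below 0.05 N and horizontal distance between dish and pan_middle below 0.015 m and angle between dish's own z axis and vertical below 0.06 rad), for 0.2 s.
At the end, for the whole second after the job is handed in: The dish stands level (within 0.06 rad) and still on the pan's fins, its centre within 15 mm of the pan's middle, carried by the pan alone; the fork lies flat (within 0.05 rad) and still on the blue mat (underside within 5 mm of the mat's top), away from the balance (horizontal distance between dish and pan_middle below 0.015 m and z of dish in the frame of pan_middle between -0.004 and 0.004 m and angle between dish's own z axis and vertical below 0.06 rad and contact force between dish and balance above 0.15 N and linear speed of each of dish, fork below 0.02 m/s and contact force between fork and balance below 0.05 N and contact force between fork and mat above 0.3 N and angle between fork's own z axis and vertical below 0.05 rad and z of fork in the frame of mat between 0 and 0.008 m); the robot touches nothing.
It fails at once if the gripper or arm touches the dish (contact force between any of the fingers, the arm and dish above 0.2 N).
It fails at once if the dish is tilted by more than 0.2 rad or falls below the rack's top (angle between dish's own z axis and vertical above 0.2 rad or height (world z) of dish below 0.035 m).
It fails at once if the dish is dropped or banged onto the balance (over 12 N) (contact force between dish and balance above 12 N).
It fails at once if the pan is leaned on, down to its overload stop (over 3.5 mm) (value of joint pan above 0.0035 m).
It fails at once if the white jar is shifted by more than 15 mm or tipped (distance of jar from where it was at the start of the episode above 0.015 m or angle between jar's own z axis and vertical above 0.2 rad).
It also fails if it takes over 58 s, if anything falls off the work surface, if the arm or the gripper's body presses on something with over 40 N, if the wrist force passes 120 N, or if a joint passes its speed limit or range.

### The arm

A 7-joint arm with a two-finger parallel gripper is mounted at the origin on a cart in front of the work surface, level with it; the furniture and walls round the work are solid. World frame = base frame: x ahead of the robot, y to its left, z up, the work surface at z = 0. Lengths are in m, angles in rad, forces in N, time in s.
With the tool pointing down it reaches from about 0.375 to 0.925 m from the base axis. Payload 3.1 kg.
Tool frame: the origin (TCP) lies at the very end of the fingers, on their centre line; the grasp point (between the pads) lies 19 mm behind it (ctrl.grasp_offset is the distance from the TCP to the grasp point, in m); z points along the fingers, y is the line along which they close (so a half turn about z gives the same grasp; the last joint's range is limited). The gripper opens to 85 mm and grips with 20 to 120 N. Pads are 22 mm wide; open, the fingers measure 114 mm over their backs; the gripper's body (76 mm by 85 mm) begins 54 mm behind the grasp point. The pads swing forward as they close: fully open they stand 13 mm farther back than shut.
Start: joints at [1.23, 0.383, 0.044, 1.598, -0.018, 1.161, -0.05], TCP at [0.156, -0.631, 0.231] pointing down, gripper open.
Joint ranges: [-2.61, 2.61], [-0.41, 2.15], [-1.48, 1.57], [0, 2.5], [-1.57, 4.71], [0.05, 1.97], [-2.85, 2.85]. Speed limits (rad/s): [2.79, 2.79, 3.14, 3.14, 3.14, 3.14, 3.14].

### API

Orientations are given as [roll, pitch, yaw] about the fixed x, y, z axes, in that order (R = Rz(yaw) Ry(pitch) Rx(roll)).
In Python, from station import ctrl, imaging gives the robot as it stands. Calls block until the motion is done:
- ctrl.movep(position, orientation): joint-space move of the TCP to a pose.
- ctrl.line_to(position, rate=0.15, rotation=None): straight line of the TCP; rotation=None keeps the orientation; rate is the mean speed in m/s.
- ctrl.set_joints(angles): joint-space move.
- ctrl.move_gripper(opening, f_grip=None): opening from 0.0 (shut) to 1.0 (fully open); f_grip is the grip in N (None keeps the last); returns when the fingers have stopped.
- ctrl.wait(seconds).
- ctrl.solve_ik(position, orientation): joint angles nearest the present ones, or None.
- imaging.grab_frame(name): name is "side" or "top" or "wrist"; returns (picture, depth): 384x512x3 uint8, red, green, blue; 384x512 float32, m along the optical axis (not along the pixel's ray), 0 where there is no reading.
- imaging.camera_model(name): a dict with "intrinsics" (3x3 intrinsics, pixels), "rvec" (rotation vector, rad) and "tvec" (3), from world to camera coordinates, as OpenCV has them; the wrist camera has in their place "hand_eye" (4x4, takes a point from camera to tool coordinates, whose origin is the TCP and whose axes are the flange's). Camera axes: x right, y down, z forward; pixel columns grow to the right and rows downward; lengths in m; the calibration is good to about 2 mm. A picture is of the moment at which its call begins: read the wrist's pose just before it. camera_model takes no time and is no camera call.
A pose or a line that the arm cannot do raises ctrl.MotionError and nothing moves.
- ctrl.hand_in(): hands the job in; it is judged then, once.
Readings, each from a call of its own:
- ctrl.get_clock(): time.
- ctrl.get_joint_pos(): joint angles.
- ctrl.get_qvel(): joint speeds.
- ctrl.get_effort(): joint torques, N m.
- ctrl.get_tcp_pos(): TCP position.
- ctrl.get_tcp_rot(): TCP orientation.
- ctrl.get_ft_force(): force on the tool from outside, world axes, zero at the start.
- ctrl.get_torque(): the same for the moment, N m.
- ctrl.get_finger_gap(): opening from 0.0 (shut) to 1.0 (fully open).
- ctrl.get_gripper_force(): force on a finger pad.
Only numpy, scipy, OpenCV 4.12 (cv2) and the standard library are available. Lean on these libraries where they do the work, as an engineer would, in place of code of your own. Each camera call takes 0.05 s, during which the arm holds its last target. There are 200 camera calls.

## Working session

There is one attempt and no reset: what is moved stays moved. The work goes in short steps, each a Python script; the robot and the scene stay as the last script left them, time stands still between calls to the robot, and variables do not carry over. Pictures are saved under pics/ and viewed, at most 10 in all, crops included, and the job is handed in when it is done.

```bash
ls; mkdir -p pics; python3 - <<'E'
from station import ctrl, imaging
import cv2,numpy as np
for n in("top","side"):
    p,d=imaging.grab_frame(n); cv2.imwrite(f"pics/{n}0.png",p[:,:,::-1]); np.savez(f"{n}0.npz",p=p,d=d)
    m=imaging.camera_model(n); print(n,{k:np.round(v,4).tolist() for k,v in m.items()})
print(ctrl.get_clock(),ctrl.get_tcp_pos(),ctrl.get_tcp_rot())
E
```

```text
pics
top {'intrinsics': [[450.3619, 0.0, 256.5586], [0.0, 450.3619, 189.7935], [0.0, 0.0, 1.0]], 'rvec': [2.1983, -2.1481, 0.0961], 'tvec': [0.1725, 0.5237, 1.5171]}
side {'intrinsics': [[487.8507, 0.0, 256.0631], [0.0, 487.8507, 189.4437], [0.0, 0.0, 1.0]], 'rvec': [0.3536, -2.6984, 1.3325], 'tvec': [0.5552, 0.065, 1.8717]}
0.1 [ 0.15607823 -0.63010783  0.23000245] [-3.13917523e+00  1.07956979e-04  2.42841080e-01]
```

View pics/top0.png

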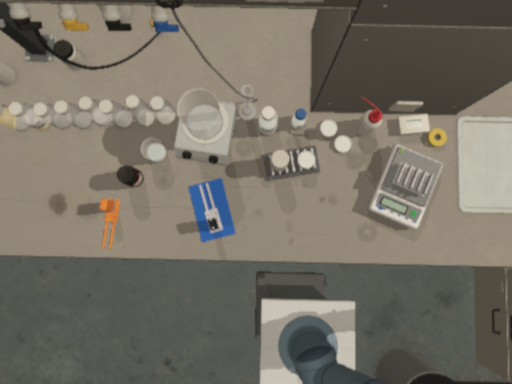

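View pics/side0.png

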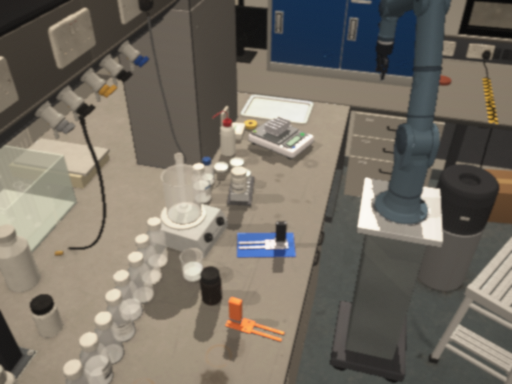

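The top view shows the mat and steel fork at about (212,210), the rack at (292,162) with the cream-capped jar at (280,160) and the dish at (306,159), and the balance at (407,187). The orange fork at (110,220) is a decoy. Next I measure with depth.

```bash
cat > h.py <<'E'
import numpy as np,cv2
from station import ctrl, imaging
from scipy.spatial.transform import Rotation as R
def campose(n,tcp=None,rot=None):
    m=imaging.camera_model(n); K=np.array(m["intrinsics"])
    if n=="wrist":
        T=np.eye(4);T[:3,:3]=R.from_euler('xyz',rot).as_matrix();T[:3,3]=tcp
        T=T@np.array(m["hand_eye"]); return K,T
    T=np.eye(4);T[:3,:3]=cv2.Rodrigues(np.array(m["rvec"]))[0];T[:3,3]=np.ravel(m["tvec"])
    return K,np.linalg.inv(T)
def cloud(d,K,T):
    v,u=np.mgrid[:d.shape[0],:d.shape[1]]
    P=np.stack([(u-K[0,2])/K[0,0]*d,(v-K[1,2])/K[1,1]*d,d],-1)
    W=P@T[:3,:3].T+T[:3,3]; W[d<=0]=np.nan; return W
def wrist(name):
    t,r=ctrl.get_tcp_pos(),ctrl.get_tcp_rot()
    p,d=imaging.grab_frame("wrist"); K,T=campose("wrist",t,r)
    cv2.imwrite(f"pics/{name}.png",p[:,:,::-1]); np.savez(f"{name}.npz",p=p,d=d,K=K,T=T,W=cloud(d,K,T))
def rect(mask,W):
    q=W[mask][:,:2].astype(np.float32); c,s,a=cv2.minAreaRect(q*1000); return np.round(c,1),np.round(s,1),round(a,1)
E
python3 - <<'E'
from h import *
f=np.load("top0.npz");p,d=f['p'].astype(int),f['d'];K,T=campose("top");W=cloud(d,K,T);Z=W[...,2]
print("bench z",np.nanmedian(Z[215:250,250:350]))
hsv=cv2.cvtColor(f['p'],cv2.COLOR_RGB2HSV)
v,u=np.mgrid[:384,:512]
box=lambda a,b,c,e:(u>a)&(u<b)&(v>c)&(v<e)
mat=box(180,245,170,250)&(hsv[...,0]>95)&(hsv[...,0]<125)&(hsv[...,1]>150)
print("mat",rect(mat,W),np.nanmedian(Z[mat]))
g=box(180,245,170,250)&(Z>.06); print("grip",g.sum(),rect(g,W),np.nanmax(Z[g]))
for n,b in(("jar",box(265,293,145,175)&(Z>.12)),("dishtop",box(292,322,145,175)&(Z>.05)&(Z<.075)),("rack",box(258,325,140,185)&(Z>.005)&(Z<.05)),("pan",box(380,440,150,200)&(Z>.095)),("bal",box(365,450,140,235)&(Z>.04))):
    print(n,b.sum(),rect(b,W),np.round(np.nanpercentile(Z[b],[5,50,95]),3))
a=cv2.resize(f['p'][135:185,245:335],None,fx=5,fy=5,interpolation=2);b=cv2.resize(f['p'][140:235,365:450],None,fx=4,fy=4,interpolation=2)
c=np.zeros((600,800,3),np.uint8);c[:250,:450]=a;c[:380,455:795]=b;m=cv2.resize(f['p'][175:245,180:245],None,fx=4,fy=4,interpolation=2);c[300:580,:260]=m
cv2.imwrite("pics/crop.png",c[:,:,::-1])
E
```

```text
bench z -0.00034533736782960123
mat (array([449.3, 339.2]), array([192.1, 112.6]), 15.9) 0.002912512771961695
grip 85 (array([401. , 326.5]), array([35.7, 22. ]), 16.3) 0.11092796442642316
jar 260 (array([613. , 112.2]), array([55.6, 57.1]), 73.4) [0.128 0.134 0.14 ]
dishtop 247 (array([625.9,  22.1]), array([61.4, 57.6]), 16.6) [0.052 0.059 0.065]
rack 891 (array([619.7,  65.6]), array([151.2, 225.6]), 1.3) [0.006 0.011 0.045]
pan 263 (array([ 564.2, -328.5]), array([103.9,  70.5]), 67.7) [0.097 0.103 0.109]
bal 3622 (array([ 543.7, -318.8]), array([175.2, 244.9]), 67.8) [0.044 0.058 0.101]
```

View pics/crop.png

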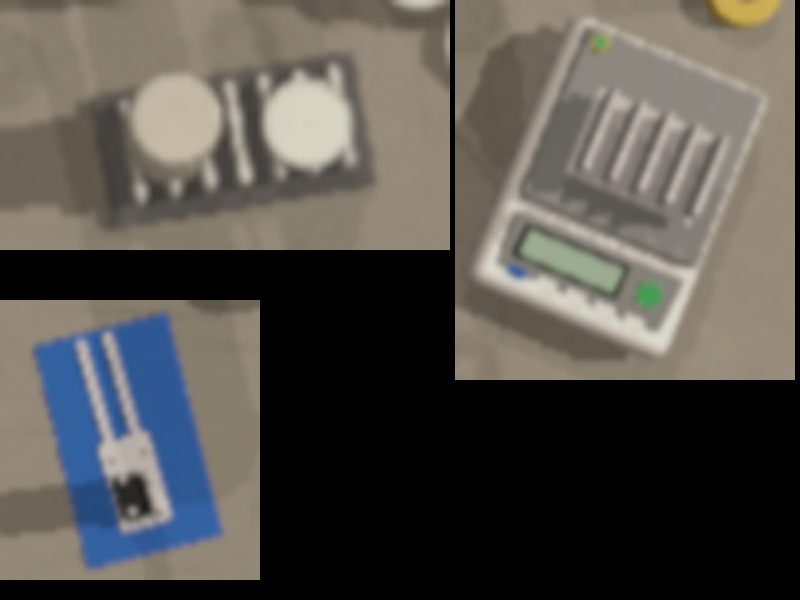

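```bash
python3 - <<'E'
from h import *
print(np.round(imaging.camera_model("wrist")["hand_eye"],3), np.round(imaging.camera_model("wrist")["intrinsics"],1))
for n,(x,y),w in(("wb",(.49,-.30),-.39),("wr",(.55,.06),.14),("wm",(.41,.31),.28)):
    try:
        ctrl.movep([x,y,.33],[np.pi,0,w]); ctrl.wait(.3); wrist(n); print(n,ctrl.get_clock(),np.round(ctrl.get_joint_pos(),2))
    except ctrl.MotionError as e: print(n,e)
p=[cv2.resize(cv2.imread(f"pics/{n}.png"),(400,300)) for n in("wb","wr","wm")]
c=np.zeros((600,800,3),np.uint8);c[:300,:400]=p[0];c[:300,400:]=p[1];c[300:,:400]=p[2];cv2.imwrite("pics/w3.png",c)
E
```

```text
[[ 0.    -0.961 -0.275  0.071]
 [ 1.     0.    -0.     0.   ]
 [ 0.    -0.275  0.961 -0.143]
 [ 0.     0.     0.     1.   ]] [[309.6   0.  256.3]
 [  0.  309.6 185.3]
 [  0.    0.    1. ]]
wb 2.2 [ 0.63  0.18 -0.17  1.65  0.03  1.31 -1.51]
wr 3.9167 [ 0.27  0.16 -0.5   1.69  0.08  1.31 -1.68]
wm 5.375 [-0.01  0.1  -0.76  1.77  0.07  1.3  -2.08]
```

View pics/w3.png

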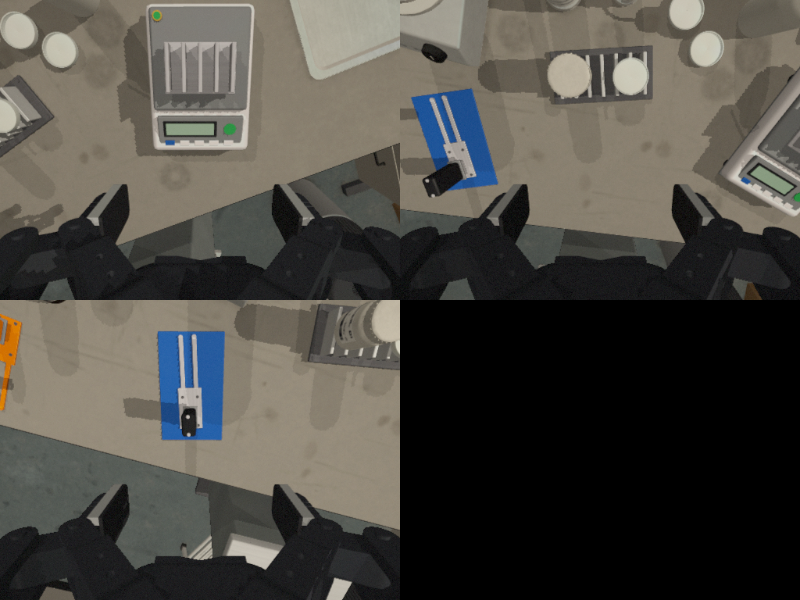

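```bash
python3 - <<'E'
from h import *
def ld(n):
    f=np.load(n+".npz");return f['p'],f['W'],cv2.cvtColor(f['p'],cv2.COLOR_RGB2HSV)
def near(W,x,y,r): return np.hypot(W[...,0]-x,W[...,1]-y)<r
def big(m):
    n,l,s,_=cv2.connectedComponentsWithStats(m.astype(np.uint8)); return l==1+np.argmax(s[1:,4])
for n in("wb","wr","wm"):
    p,W,h=ld(n);Z=W[...,2];V=h[...,2]
    print(n)
    if n=="wb":
        b=near(W,.564,-.3285,.08)&(Z>.092); print("pan",b.sum(),rect(b,W),np.nanpercentile(Z[b],[5,50,95]).round(4))
        b=big(near(W,.55,-.32,.2)&(Z>.025)); print("bal",rect(b,W))
        print("bench",np.nanmedian(Z[near(W,.36,-.25,.03)]))
    elif n=="wr":
        b=big(near(W,.62,.065,.16)&(V<95)&(Z>.003)&(Z<.03)); print("base",b.sum(),rect(b,W),np.nanmedian(Z[b]))
        b=near(W,.62,.065,.13)&(Z>.034)&(Z<.054)&(V>110)&~near(W,.626,.022,.033); print("fins",b.sum(),rect(b,W))
        b=big(near(W,.626,.022,.04)&(Z>.05)&(Z<.07)); print("dish",b.sum(),rect(b,W),np.nanmedian(Z[b]),cv2.minEnclosingCircle(W[b][:,:2].astype(np.float32)))
        b=big(near(W,.613,.112,.045)&(Z>.125)); print("jar",rect(b,W),np.nanmedian(Z[b]))
        print("bench",np.nanmedian(Z[near(W,.5,.06,.03)]))
    else:
        m=near(W,.449,.339,.14)&(h[...,0]>95)&(h[...,0]<125)&(h[...,1]>150);print("mat",rect(m,W),np.nanmedian(Z[m]))
        s=near(W,.449,.339,.12)&(h[...,1]<70)&(V>110)&(Z<.03)&(Z>0)
        hull=cv2.convexHull(np.argwhere(m)[:,::-1].astype(np.int32)); hm=np.zeros(s.shape,np.uint8); cv2.fillConvexPoly(hm,hull,1)
        s=big(s&(hm>0)); print("fork",s.sum(),rect(s,W),np.nanmedian(Z[s]))
        g=near(W,.401,.3265,.06)&(Z>.085); print("grip",g.sum(),rect(g,W),np.nanpercentile(Z[g],[5,50,95]))
        print("bench",np.nanmedian(Z[near(W,.40,.18,.03)]))
E
```

```text
wb
pan 22080 (array([ 547.4, -323.2]), array([102.3, 108.3]), 67.8) [0.1049 0.4133 0.4261]
bal (array([ 494.3, -302.3]), array([149.3,  34.4]), 68.0)
bench -0.00010425350454432158
wr
base 3722 (array([620.5,  65.9]), array([ 94.8, 183.9]), 11.0) 0.01003951295391503
fins 658 (array([661.8,  72.5]), array([153. , 148.5]), 10.8)
dish 1756 (array([625.7,  19.1]), array([58.2, 59.1]), 8.2) 0.05952525155946786 ((0.6258847117424011, 0.018980467692017555), 0.029847247526049614)
jar (array([614.4, 111.1]), array([57.4, 57.9]), 84.6) 0.13435971847717126
bench -7.353505048901532e-05
wm
mat (array([455.4, 325.8]), array([198.9, 144.8]), 15.7) 0.0030597013487882463
fork 1839 (array([460. , 345.2]), array([169.9,  44.9]), 18.1) 0.006978908659939942
grip 30698 (array([406.7, 325.2]), array([ 43.2, 113.8]), 19.0) [0.36107838 0.40955809 0.42541563]
bench 1.3287626936309138e-05
```

```bash
python3 - <<'E'
from h import *
def ld(n):
    f=np.load(n+".npz");return f['p'],f['W'],cv2.cvtColor(f['p'],cv2.COLOR_RGB2HSV)
def near(W,x,y,r): return np.hypot(W[...,0]-x,W[...,1]-y)<r
def big(m):
    n,l,s,_=cv2.connectedComponentsWithStats(m.astype(np.uint8)); return l==1+np.argmax(s[1:,4])
def loc(P,c,a): 
    return (P[:,:2]-c)@np.array([[np.cos(a),-np.sin(a)],[np.sin(a),np.cos(a)]])*1000
p,W,h=ld("wb");Z=W[...,2]
b=near(W,.564,-.3285,.08)&(Z>.1)&(Z<.112); print("pan",b.sum(),rect(b,W),np.nanmedian(Z[b]))
b=big(near(W,.54,-.32,.19)&(Z>.025)&(Z<.15)); r=rect(b,W);print("bal",r)
# pan fins: histogram of local y at fin-top height
def fins(W,c,a,z0,z1,xr,lab):
    L=loc(W.reshape(-1,3),c,a);z=W[...,2].ravel();k=(z>z0)&(z<z1)&(abs(L[:,0])<xr)&(abs(L[:,1])<80)
    for xa,xb in((-xr,-xr/2),(-xr/2,xr/2),(xr/2,xr)):
        q=L[k&(L[:,0]>=xa)&(L[:,0]<xb),1]; H,_=np.histogram(q,np.arange(-80,81,2)); print(lab,xa,H.tolist())
        print([ (round(np.mean(q[abs(q-t)<9]),1)) for t in range(-72,73,24) if (abs(q-t)<9).sum()>5])
fins(W,np.array([.564,-.3285]),np.deg2rad(-22.2),.1025,.108,36,"pan")
p,W,h=ld("wr"); fins(W,np.array([.6205,.0659]),np.deg2rad(11),.040,.0475,36,"rack")
p,W,h=ld("wm"); Z=W[...,2];g=near(W,.401,.3265,.04)&(Z>.098)&(Z<.108); print("grip",g.sum(),rect(g,W),np.nanmedian(Z[g]))
v,u=np.mgrid[:384,:512];h2=h;m=(v<185)&near(W,.449,.339,.16)&(h[...,0]>95)&(h[...,0]<125)&(h[...,1]>150);print("mat",rect(m,W))
E
```

```text
pan 1755 (array([ 565.3, -330.5]), array([102.3,  69.4]), 67.6) 0.10485264384102283
bal (array([ 545.7, -322.4]), array([176.7, 241.4]), 67.6)
pan -36 [0, 0, 0, 0, 0, 0, 0, 0, 0, 0, 0, 0, 0, 4, 21, 21, 24, 0, 0, 0, 0, 0, 0, 0, 0, 11, 13, 26, 22, 0, 0, 0, 0, 0, 0, 0, 0, 0, 26, 26, 13, 0, 0, 0, 0, 0, 0, 0, 0, 1, 26, 22, 16, 0, 0, 0, 0, 0, 0, 0, 0, 12, 21, 21, 17, 0, 0, 0, 0, 0, 0, 0, 0, 0, 0, 0, 0, 0, 0, 0]
[np.float64(-49.2), np.float64(-25.3), np.float64(-1.5), np.float64(22.7), np.float64(46.3)]
pan -18.0 [0, 0, 0, 0, 0, 0, 0, 0, 0, 0, 0, 0, 0, 12, 53, 58, 55, 0, 0, 0, 0, 0, 0, 0, 0, 0, 67, 66, 35, 0, 0, 0, 0, 0, 0, 0, 0, 0, 67, 68, 34, 0, 0, 0, 0, 0, 0, 0, 0, 19, 57, 61, 45, 0, 0, 0, 0, 0, 0, 0, 0, 18, 63, 61, 38, 0, 0, 0, 0, 0, 0, 0, 0, 0, 0, 0, 0, 0, 0, 0]
[np.float64(-49.3), np.float64(-25.4), np.float64(-1.6), np.float64(22.4), np.float64(46.3)]
pan 18.0 [0, 0, 0, 0, 0, 0, 0, 0, 0, 0, 0, 0, 0, 2, 32, 33, 23, 0, 0, 0, 0, 0, 0, 0, 0, 11, 31, 21, 33, 0, 0, 0, 0, 0, 0, 0, 0, 0, 34, 34, 17, 0, 0, 0, 0, 0, 0, 0, 0, 7, 34, 32, 19, 0, 0, 0, 0, 0, 0, 0, 0, 14, 29, 29, 24, 0, 0, 0, 0, 0,
[... 621 characters left out ...]
 37, 46, 37, 0, 0, 0, 0, 0, 0, 0, 0, 3, 6, 2, 0, 0, 0, 0, 0, 0, 0, 0, 0, 0, 0, 0, 0, 0, 0, 0, 0, 0, 0, 0, 0, 0, 0, 0, 0, 0, 0, 0]
[np.float64(-74.0), np.float64(-23.6), np.float64(-1.1), np.float64(20.9)]
rack 18.0 [0, 0, 16, 25, 24, 2, 0, 0, 0, 0, 0, 0, 0, 0, 7, 10, 10, 0, 0, 0, 0, 0, 0, 0, 0, 0, 14, 26, 20, 2, 0, 0, 0, 0, 0, 0, 0, 0, 23, 16, 23, 0, 0, 0, 0, 0, 0, 0, 0, 2, 20, 19, 11, 0, 0, 0, 0, 0, 0, 0, 0, 0, 0, 0, 0, 0, 0, 0, 0, 0, 0, 0, 0, 0, 0, 0, 0, 0, 0, 0]
[np.float64(-72.7), np.float64(-48.7), np.float64(-24.7), np.float64(-1.0), np.float64(22.4)]
grip 507 (array([402.3, 325.8]), array([34.8, 22. ]), 16.6) 0.10260755611182087
mat (array([451.8, 338.4]), array([198.9, 118.5]), 15.7)
```

Clean measurements: pan (0.5653, -0.3305) yaw -22.4°, rack (0.6207, 0.0648) yaw 11°, dish (0.6258, 0.0190), and fork grip (0.4023, 0.3258) yaw about 17°. All sizes match the given ones. Now I grasp the fork and check how it sits in the hand.

```bash
python3 - <<'E'
from h import *
w=np.deg2rad(17.)
ctrl.move_gripper(1.0)
ctrl.movep([.4023,.3258,.15],[np.pi,0,w])
ctrl.line_to([.4023,.3258,.050],rate=.12)
ctrl.wait(.2)
ctrl.move_gripper(0.0,f_grip=110); ctrl.wait(.3)
print(ctrl.get_finger_gap(),ctrl.get_gripper_force(),ctrl.get_tcp_pos(),ctrl.get_tcp_rot())
ctrl.line_to([.4023,.3258,.17],rate=.1); ctrl.wait(.4)
wrist("g1"); t,r=ctrl.get_tcp_pos(),ctrl.get_tcp_rot(); print(t,r,ctrl.get_clock(),ctrl.get_ft_force())
E
```

```text
0.24362504317773057 107.42058992385864 [0.40238312 0.32602683 0.05018235] [-3.14140126e+00 -3.32942095e-04  2.96803677e-01]
[0.40223705 0.32580957 0.16989592] [-3.14158557e+00  2.07575214e-04  2.96817059e-01] 10.2333 [ 0.15786863  0.03610924 -2.13622943]
```

View pics/g1.png

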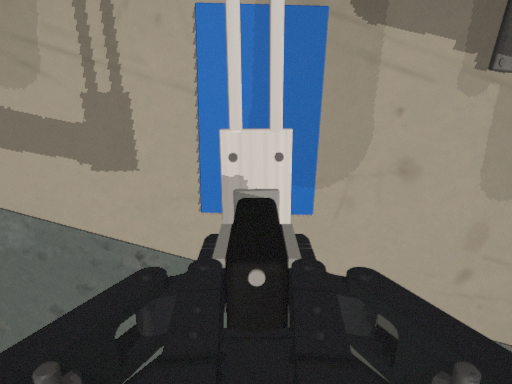

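The fork is held straight: its tines are at columns 235 and 277 and the plate's front edge is at row 129. I fit its pose in the tool frame.

```bash
cat >> h.py <<'E'
def forkfit(n):
    f=np.load(n+".npz");t,r=ctrl.get_tcp_pos(),ctrl.get_tcp_rot()
    M=R.from_euler('xyz',r).as_matrix(); L=(f['W']-t)@M   # tool coords
    v,u=np.mgrid[:384,:512]
    k=(v<215)&(L[...,2]>.02)&(L[...,2]<.075)&(abs(L[...,1])<.04)&(L[...,0]>.02)
    P=L[k]; A=np.c_[P[:,:2],np.ones(len(P))]; c=np.linalg.lstsq(A,P[:,2],rcond=None)[0]
    e=P[:,2]-A@c; g=abs(e)<.004; c=np.linalg.lstsq(A[g],P[g,2],rcond=None)[0]
    print("n",g.sum(),"std",np.std(P[g,2]-A[g]@c),"top z_tool = %.4f %+.4f x %+.4f y"%(c[2],c[0],c[1]))
    Q=P[g]; ti=Q[Q[:,0]>.06]; print("x range",np.percentile(Q[:,0],[0.5,99.5]))
    for s in(-1,1):
        q=ti[ti[:,1]*s>0]; print("tine",s,np.polyfit(q[:,0],q[:,1],1),"y@x=.1",np.polyval(np.polyfit(q[:,0]-.1,q[:,1],1),0))
    H,e=np.histogram(Q[:,0],np.arange(.02,.15,.002)); 
    wd=[(round(a,3),round(np.ptp(Q[(Q[:,0]>=a)&(Q[:,0]<a+.002)][:,1])*1e3,1)) for a in np.arange(.03,.07,.002) if ((Q[:,0]>=a)&(Q[:,0]<a+.002)).any()]
    cen=[ (abs(Q[(Q[:,0]>=a)&(Q[:,0]<a+.002)][:,1])<.005).sum() for a in np.arange(.03,.07,.002)]
    print("width",wd[-12:],"\ncentre pts",cen)
E
python3 -c "
from h import *
forkfit('g1')"
```

```text
n 7503 std 0.0007108605233131384 top z_tool = 0.0432 +0.0013 x +0.0026 y
x range [0.02043735 0.12016284]
tine -1 [-0.00799559 -0.01176237] y@x=.1 -0.012561930688602329
tine 1 [-0.00244843  0.01157263] y@x=.1 0.011327781749454537
width [(np.float64(0.048), np.float64(43.9)), (np.float64(0.05), np.float64(43.8)), (np.float64(0.052), np.float64(42.9)), (np.float64(0.054), np.float64(31.5)), (np.float64(0.056), np.float64(31.3)), (np.float64(0.058), np.float64(31.4)), (np.float64(0.06), np.float64(31.2)), (np.float64(0.062), np.float64(31.1)), (np.float64(0.064), np.float64(31.5)), (np.float64(0.066), np.float64(31.6)), (np.float64(0.068), np.float64(31.4)), (np.float64(0.07), np.float64(31.4))] 
centre pts [np.int64(54), np.int64(56), np.int64(52), np.int64(54), np.int64(60), np.int64(55), np.int64(50), np.int64(62), np.int64(57), np.int64(51), np.int64(67), np.int64(17), np.int64(0), np.int64(0), np.int64(0), np.int64(0), np.int64(0), np.int64(0), np.int64(0), np.int64(0), np.int64(0)]
```

Fork in hand: origin within 0.5 mm of the TCP axis, level, underside 47.2 mm below the TCP. Next I insert it under the dish.

```bash
cat >> h.py <<'E'
U=.0472
def org(c,yaw,lx,ly=0):
    return np.array(c)+np.array([lx*np.cos(yaw)-ly*np.sin(yaw),lx*np.sin(yaw)+ly*np.cos(yaw)])
RK,RW=(.6299,.0177),np.deg2rad(11.); PN,PW=(.5653,-.3305),np.deg2rad(-22.4)
def line(xy,zu,rate,yaw):
    ctrl.line_to([xy[0],xy[1],zu+U],rate=rate,rotation=[np.pi,0,yaw])
E
python3 - <<'E'
from h import *
t=ctrl.get_tcp_pos()
ctrl.line_to([t[0],t[1],.25],rate=.2)
pre=org(RK,RW,-.2188); ins=org(RK,RW,-.1088)
ctrl.movep([*pre,.25],[np.pi,0,RW])
line(pre,.031,.15,RW); ctrl.wait(.3)
f0=ctrl.get_ft_force(); print(f0,ctrl.get_tcp_pos(),ctrl.get_clock())
for a in np.linspace(0,1,5)[1:]:
    line(pre+(ins-pre)*a,.031,.07,RW)
    df=ctrl.get_ft_force()-f0; print(a,np.round(df,2))
    if np.linalg.norm(df)>3: print("STOP"); break
ctrl.wait(.2);wrist("ins"); print(ctrl.get_tcp_pos(),ins,ctrl.get_tcp_rot(),ctrl.get_clock())
E
```

```text
[ 0.30946732  0.8315096  -1.51702364] [ 0.41550397 -0.02419455  0.07864994] 13.6917
0.25 [ 0.08 -1.53 -0.38]
0.5 [ 0.7  -0.66 -0.45]
0.75 [-0.88 -0.79 -0.52]
1.0 [ 0.52 -0.44 -0.14]
[ 0.52261474 -0.00322467  0.07807689] [ 0.52309896 -0.00306002] [3.14144707e+00 6.17841288e-04 1.91915050e-01] 16.1083
```

View pics/ins.png

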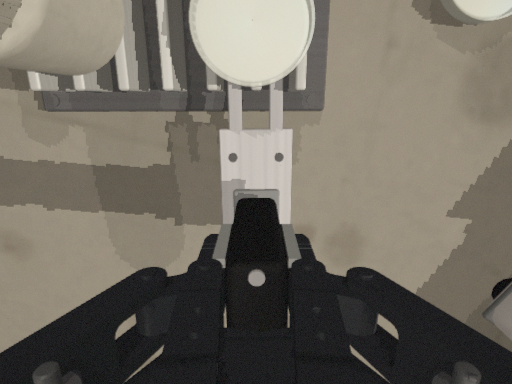

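The tines (columns 235 and 276) straddle the fin at column 257, with the dish centred over the seat at (252,20). Now lift and carry.

```bash
python3 - <<'E'
from h import *
ins=org(RK,RW,-.1088)
line(ins,.055,.025,RW); ctrl.wait(.3); print("lift",ctrl.get_ft_force(),ctrl.get_clock())
line(ins,.16,.06,RW); ctrl.wait(.3)
over=org(PN,PW,-.105,-.002)
line(over,.16,.085,PW); ctrl.wait(.3)
wrist("over"); print(ctrl.get_tcp_pos(),ctrl.get_tcp_rot(),over,ctrl.get_clock())
W=np.load("over.npz")['W'];Z=W[...,2]
k=(Z>.17)&(Z<.185)&(np.hypot(W[...,0]-PN[0],W[...,1]-PN[1])<.05)
print(k.sum(),rect(k,W),np.nanmedian(Z[k]));P=W[k];print("slope",np.linalg.lstsq(np.c_[P[:,:2],np.ones(len(P))],P[:,2],rcond=None)[0])
E
```

```text
lift [-0.36235261  0.31204165 -2.35818983] 17.5167
[ 0.46743835 -0.2923196   0.20719284] [ 3.14158465e+00  3.31182566e-05 -3.90958379e-01] [ 0.46746053 -0.2923367 ] 23.6833
8726 (array([ 557.3, -326.4]), array([59.2, 41.7]), 67.5) 0.17845854727089644
slope [0.00307304 0.00393446 0.17801785]
```

View pics/over.png

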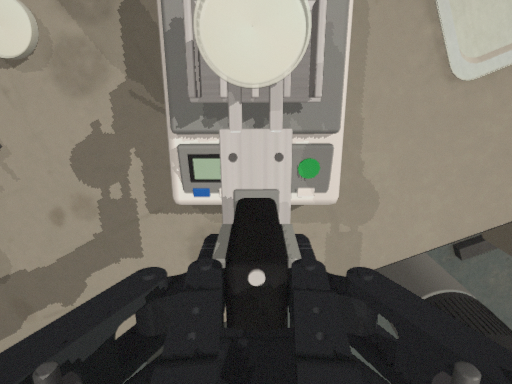

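The dish rides level over the pan, centred at (252,28), and the middle fin (column 255) lies between the tines. I re-centre the fork on the fin, then lower it.

```bash
python3 - <<'E'
from h import *
over=org(PN,PW,-.105,-.0005); out=org(PN,PW,-.105-.105,-.0005)
line(over,.125,.06,PW)
line(over,.104,.03,PW); f0=ctrl.get_ft_force(); print(f0)
for z in(.100,.097,.094,.091):
    line(over,z,.015,PW); df=ctrl.get_ft_force()-f0; print(z,np.round(df,2))
    if np.linalg.norm(df)>3.5: print("STOP"); break
else:
    ctrl.wait(.4); print(ctrl.get_ft_force()-f0,ctrl.get_tcp_pos(),ctrl.get_clock())
    f0=ctrl.get_ft_force()
    for a in np.linspace(0,1,4)[1:]:
        line(over+(out-over)*a,.091,.06,PW); df=ctrl.get_ft_force()-f0; print(a,np.round(df,2))
        if np.linalg.norm(df)>3.5: print("STOP"); break
    ctrl.wait(.3); wrist("out"); print(ctrl.get_tcp_pos(),ctrl.get_clock())
    W=np.load("out.npz")['W'];Z=W[...,2]
    k=(Z>.112)&(Z<.126)&(np.hypot(W[...,0]-PN[0],W[...,1]-PN[1])<.05)
    print(k.sum(),rect(k,W),np.nanmedian(Z[k]))
E
```

```text
[-1.32164536 -1.0292056  -2.49098307]
0.1 [1.66 1.57 1.01]
0.097 [1.25 0.72 0.74]
0.094 [1.99 0.62 0.9 ]
0.091 [1.02 0.71 0.55]
[1.14257924 0.20058531 1.52929625] [ 0.46803753 -0.29098199  0.13824238] 27.1333
0.3333333333333333 [ 0.4   0.91 -0.69]
0.6666666666666666 [-0.23  1.67 -0.7 ]
1.0 [ 0.5   0.19 -0.02]
[ 0.37120663 -0.250976    0.13821323] 29.6833
0 (array([0., 0.]), array([0., 0.]), 0.0) nan
  return np.nanmean(a, axis, out=out, keepdims=keepdims)
```

View pics/out.png

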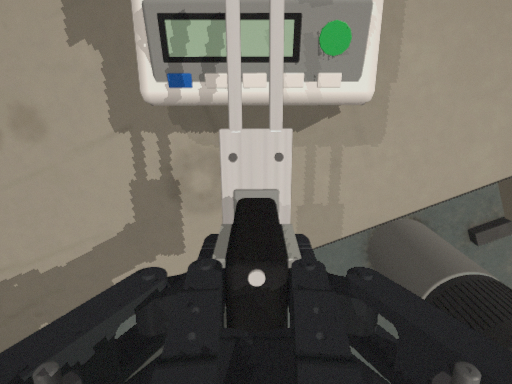

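The fork is clear of the pan. I check the dish from above and put the fork back.

```bash
python3 - <<'E'
from h import *
t=ctrl.get_tcp_pos(); ctrl.line_to([t[0],t[1],.27],rate=.2); ctrl.wait(.2); wrist("chk")
W=np.load("chk.npz")['W'];Z=W[...,2]
k=(Z>.112)&(Z<.126)&(np.hypot(W[...,0]-PN[0],W[...,1]-PN[1])<.06)
print(k.sum(),rect(k,W) if k.any() else "",np.nanmedian(Z[k]))
w=np.deg2rad(17.)
ctrl.movep([.4023,.3258,.25],[np.pi,0,w])
ctrl.line_to([.4023,.3258,.07],rate=.12); ctrl.wait(.2); f0=ctrl.get_ft_force()
for z in(.055,.052,.0505,.0500):
    ctrl.line_to([.4023,.3258,z],rate=.03); ctrl.wait(.1); f=ctrl.get_ft_force()-f0; print(z,np.round(f,2))
    if f[2]>2: break
ctrl.move_gripper(1.0); ctrl.wait(.3)
t=ctrl.get_tcp_pos(); ctrl.line_to([t[0],t[1],.30],rate=.15); ctrl.wait(.3); print(ctrl.get_clock())
p,d=imaging.grab_frame("top"); np.savez("top1.npz",p=p,d=d); wrist("end")
K,T=campose("top");W=cloud(d,K,T);Z=W[...,2]
k=(Z>.105)&(Z<.13)&(np.hypot(W[...,0]-PN[0],W[...,1]-PN[1])<.045);print("dish",k.sum(),rect(k,W),np.nanmedian(Z[k]))
v,u=np.mgrid[:384,:512];k=(Z>.12)&(Z<.15)&(np.hypot(W[...,0]-.613,W[...,1]-.112)<.045);print("jar",k.sum(),rect(k,W))
a=cv2.resize(p[140:235,365:450],None,fx=4,fy=4)[:,:,::-1];b=cv2.imread("pics/end.png")[:,:450];c=np.zeros((384,800,3),np.uint8);c[:380,:340]=a;c[:,345:795]=b;cv2.imwrite("pics/fin.png",c)
E
```

```text
0  nan
0.055 [-0.16 -0.29 -0.71]
0.052 [0.05 0.02 0.44]
0.0505 [-1.03  0.54 -1.68]
0.05 [-0.72 -1.05  0.99]
39.525
dish 300 (array([ 561.3, -334.3]), array([77.1, 60.2]), 57.7) 0.11801938729007122
jar 260 (array([613.1, 113.4]), array([56.5, 55.9]), 24.6)
  return np.nanmean(a, axis, out=out, keepdims=keepdims)
```

View pics/fin.png

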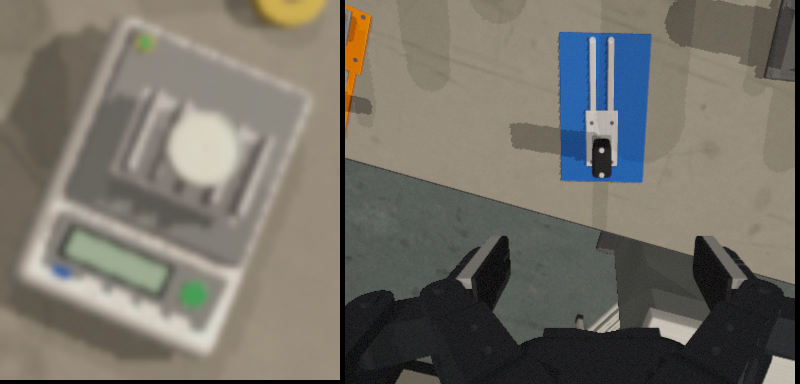

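The fork lies flat on the mat, released, and the dish is on the pan at about (203,148) in the crop. I measure the dish centre by colour before handing in.

```bash
python3 - <<'E'
from h import *
f=np.load("top1.npz");W=cloud(f['d'],*campose("top"));Z=W[...,2]
k=(Z>.1)&(Z<.135)&(np.hypot(W[...,0]-PN[0],W[...,1]-PN[1])<.06)&(f['p'].min(-1)>175)
n,l,s,_=cv2.connectedComponentsWithStats(k.astype(np.uint8)); m=l==1+np.argmax(s[1:,4])
q=W[m]; print(m.sum(),rect(m,W),q.mean(0),np.median(q[:,2]))
c=np.array(rect(m,W)[0])/1000; print("offset mm",(c-PN)*1000)
if np.hypot(*(c-PN))<.011: ctrl.hand_in(); print("handed in",ctrl.get_clock())
E
```

```text
223 (array([ 565.1, -325.9]), array([52.4, 53.9]), 76.1) [ 0.56544062 -0.32644955  0.11845035] 0.11860716907947277
offset mm [-0.2  4.6]
the job is handed in; nothing more can be done
the job is handed in; nothing more can be done
```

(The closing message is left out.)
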